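# Park the change parts in their nests

### The job

The pick-and-place cell is being changed over: put each of the four change parts (guide bush, suction-cup head, sensor block, profile piece) upright into the nest whose pocket has its outline and size, sitting fully down on the pocket floor. Set each part down gently, do not drop it in, and leave the jar and the screwdriver where they are.

Things in the scene. Friction and masses are not known exactly. Their poses are not given: they have to be found in the camera images.
- bush_mid (a point): Centre (half-way up) of the guide bush: a plain steel tube standing upright, 54 mm outer diameter, bore 32 mm, 52 mm high. Loose, about 0.24 kg. z is its axis, up.
- cup_mid (a point): Centre (half-way up) of the suction-cup head, standing upright on its cup, 64 mm high: a black rubber cup at the foot (36 mm diameter, the lowest 10 mm), then an aluminium stem 24 mm in diameter from 10 to 54 mm, then a brass nipple 12 mm in diameter to the top. Loose, about 0.09 kg. Grip it by the stem. z is its axis, up.
- block_mid (a point): Centre (half-way up) of the sensor block: a white plastic box 60 mm (x) x 46 mm (y) x 52 mm high, with a dark round window and a grey bar on its top. Loose, about 0.22 kg. z up.
- profile_mid (a point): Centre (half-way up) of the profile piece: an offcut of slotted aluminium profile standing on edge, 84 mm long (x), 26 mm wide (y), 52 mm high, a dark slot along its top. Loose, about 0.16 kg. z up.
- nest_bush_floor (a point): Centre of the pocket floor of the nest for the steel guide bush: black plastic 88 x 88 mm plate with a round pocket, 70 mm across. The plate is 7 mm thick, fixed to the table; the pocket is 5 mm deep, its floor (this point) white and 2 mm above the table. The pocket is 16 mm larger than its part each way, so 8 mm of play all round. z up.
- nest_cup_floor (a point): Centre of the pocket floor of the nest for the suction-cup head: black plastic 68 x 68 mm plate with a round pocket, 52 mm across. The plate is 7 mm thick, fixed to the table; the pocket is 5 mm deep, its floor (this point) white and 2 mm above the table. The pocket is 16 mm larger than its part each way, so 8 mm of play all round. z up.
- nest_block_floor (a point): Centre of the pocket floor of the nest for the sensor block: black plastic 92 (x) x 78 (y) mm plate with a rectangular pocket 76 (along x) x 62 (along y) mm. The plate is 7 mm thick, fixed to the table; the pocket is 5 mm deep, its floor (this point) white and 2 mm above the table. The pocket is 16 mm larger than its part each way, so 8 mm of play all round. z up.
- nest_profile_floor (a point): Centre of the pocket floor of the nest for the aluminium profile piece: black plastic 114 (x) x 56 (y) mm plate with a long rectangular pocket 100 (along x) x 42 (along y) mm. The plate is 7 mm thick, fixed to the table; the pocket is 5 mm deep, its floor (this point) white and 2 mm above the table. The pocket is 16 mm larger than its part each way, so 8 mm of play all round. z up.
- jar: Bystander: a clear capped jar, 44 mm diameter, 60 mm high, loose, standing in the middle of the work. Origin: centre of its underside.
- driver: Bystander: a screwdriver with a black handle lying loose near the far edge; origin under its middle, x along it towards the tip.
Not all that is in view belongs to the job. Leave any orange or purple look-alike of the part that bears block_mid alone.

How it is judged:
At the end, for the whole second after the job is handed in: Each of the four parts stands upright (within 0.08 rad) in its own nest, its centre within 14 mm of the pocket's centre (the pocket's own play allows at most about 11 mm) and flat on the pocket floor (within 3 mm; 4 mm below), released and at rest (horizontal distance between bush_mid and nest_bush_floor below 0.014 m and z of bush_mid in the frame of nest_bush_floor between 0.022 and 0.029 m and angle between each of bush_mid, cup_mid, block_mid, profile_mid's own z axis and vertical below 0.08 rad and linear speed of each of bush, cup, block, profile below 0.02 m/s and contact force between each of bush, cup, block, profile and the fingers below 0.05 N and horizontal distance between cup_mid and nest_cup_floor below 0.014 m and z of cup_mid in the frame of nest_cup_floor between 0.028 and 0.035 m and horizontal distance between block_mid and nest_block_floor below 0.014 m and z of block_mid in the frame of nest_block_floor between 0.022 and 0.029 m and horizontal distance between profile_mid and nest_profile_floor below 0.014 m and z of profile_mid in the frame of nest_profile_floor between 0.022 and 0.029 m); the robot touches nothing.
It fails at once if the jar is shifted by more than 20 mm (distance of jar from where it was at the start of the episode above 0.02 m).
It fails at once if the screwdriver is shifted by more than 20 mm (distance of driver from where it was at the start of the episode above 0.02 m).
It fails at once if a part is dropped or thrown into its nest (faster than 0.6 m/s within 20 mm of the pocket floor) ((horizontal distance between bush_mid and nest_bush_floor below 0.03 m and z of bush_mid in the frame of nest_bush_floor below 0.046 m and linear speed of bush above 0.6 m/s) or (horizontal distance between cup_mid and nest_cup_floor below 0.03 m and z of cup_mid in the frame of nest_cup_floor below 0.052 m and linear speed of cup above 0.6 m/s) or (horizontal distance between block_mid and nest_block_floor below 0.03 m and z of block_mid in the frame of nest_block_floor below 0.046 m and linear speed of block above 0.6 m/s) or (horizontal distance between profile_mid and nest_profile_floor below 0.03 m and z of profile_mid in the frame of nest_profile_floor below 0.046 m and linear speed of profile above 0.6 m/s)).
It also fails if it takes over 112 s, if anything falls off the work surface, if the arm or the gripper's body presses on something with over 40 N, if the wrist force passes 120 N, or if a joint passes its speed limit or range.

### The arm

A 7-joint arm with a two-finger parallel gripper is mounted at the origin on the work surface. World frame = base frame: x ahead of the robot, y to its left, z up, the work surface at z = 0. Lengths are in m, angles in rad, forces in N, time in s.
With the tool pointing down it reaches from about 0.425 to 0.925 m from the base axis. Payload 6.8 kg.
Tool frame: the origin (TCP) lies between the finger pads; the fingertips stand 11 mm ahead of it and the grasp point (between the pads) lies 8 mm behind it; y points along the fingers, z is the direction in which the jaws open and shut, and the axes are right-handed (so a half turn about y gives the same grasp; the last joint's range is limited). The gripper opens to 85 mm and grips with 20 to 120 N. Pads are 22 mm wide; open, the fingers measure 114 mm over their backs; the gripper's body (76 mm by 85 mm) begins 54 mm behind the grasp point. The pads swing forward as they close: fully open they stand 13 mm farther back than shut.
Start: joints at [1.236, 0.477, 0.022, 1.555, -0.011, 1.109, -0.083], TCP at [0.152, -0.658, 0.242] pointing down, gripper open.
Joint ranges: [-2.96, 2.96], [-0.34, 2.1], [-1.41, 1.46], [0.24, 2.44], [-1.37, 4.51], [0.17, 1.92], [-2.96, 2.96]. Speed limits (rad/s): [2.39, 2.39, 3.14, 3.14, 3.14, 3.14, 3.14].

### API

Orientations are given as [roll, pitch, yaw] about the fixed x, y, z axes, in that order (R = Rz(yaw) Ry(pitch) Rx(roll)).
In Python, from plant import ctrl, vision gives the robot as it stands. The module is installed in compiled form; this text tells all that it offers.
- The arm moves only by the tool servo_tool, never from a script. Its argument "rows" is text: rows parted by semicolons, each of 7 numbers parted by spaces: the shift along the tool's x, y, z in units of 50 mm (1.0 is 50 mm), then the turn, a rotation vector about the tool's x, y, z in units of 6 degrees (1.0 is 6 degrees), then the opening, from 0 (shut) to 1 (fully open). In form: tx ty tz ax ay az grip; .... A call has 1 to 20 rows; each row shifts and turns the commanded pose from where the row before left it, along the tool's axes as they then stand; what a row does not reach is not made up. A row lasts 1/8 s, in which the tool goes at most 62.5 mm and 10.7 degrees, less where a joint would pass 70% of its speed; a pose out of reach is approached as far as the arm can. A call is refused whole if a number of a shift passes 1 or a number of a turn 1, either way. A call with a gripper value outside its range is refused whole. The fingers move at their own pace and stop on an object; "grip_force" is the grip in N (left out, the last holds). Time passes only in rows, so rows that do not move let the fingers close. It gives the time, the measured TCP pose, the force and the opening at its end, in the units of the state.
- ctrl.state(): the state, without advancing time (a new reading comes with each control period).
- vision.camera(name): name is "scene" or "side" or "wrist"; returns a dict with "color" (400x640x3 uint8, red, green, blue), "fx", "fy", "cx", "cy" (pixels), "cam_to_world" (4x4, takes a point from camera to world coordinates). Camera axes: x right, y down, z forward; pixel columns grow to the right and rows downward; lengths in m; the calibration is good to about 2 mm. A picture is of the moment at which its call begins. There is no depth.
- ctrl.finish_job(): hands the job in, once; it reports no verdict.
The state is a dict: "time": time; "joint_pos": joint angles; "joint_velocities": joint speeds; "effort": joint torques, N m; "tcp_pos": TCP position; "tcp_rot": TCP orientation; "wrist_force": force on the tool from outside, world axes, zero at the start; "moment": the same for the moment, N m; "finger_gap": opening from 0.0 (shut) to 1.0 (fully open).
Only numpy, scipy, OpenCV 4.12 (cv2) and the standard library are available. Lean on these libraries where they do the work, as an engineer would, in place of code of your own. Each camera call takes 0.05 s, during which the arm holds its last target.

## Working session

There is one attempt and no reset: what is moved stays moved. The work goes in short steps, Python scripts to look and compute and a tool call to move; the robot and the scene stay as the last step left them, time stands still between calls to the robot, and variables do not carry over. Pictures are saved under pics/ and viewed, and the job is handed in when it is done.

Besides the shell and the picture viewer there is one more tool, called after ">>>" by a JSON object that holds its "op" and its "data", one argument or row to a line. servo_tool: Moves the arm, as the interface text tells. Its arguments: {"type":"object","properties":{"rows":{"type":"string"},"grip_force":{"type":"number"}},"required":["rows"]}

```bash
mkdir -p pics; cat > h.py <<'E'
import numpy as np,cv2
from plant import ctrl,vision
def snap(n,f):
    c=vision.camera(n); cv2.imwrite('pics/'+f+'.png',c['color'][:,:,::-1]); np.savez('pics/'+f,**c); return c
def load(f): return dict(np.load('pics/'+f+'.npz'))
def ray(c,u,v,z):
    T=np.array(c['cam_to_world']); d=T[:3,:3]@np.array([(u-c['cx'])/c['fx'],(v-c['cy'])/c['fy'],1.]); o=T[:3,3]
    return o+d*(z-o[2])/d[2]
def proj(c,p):
    T=np.array(c['cam_to_world']); q=T[:3,:3].T@(np.array(p)-T[:3,3]); return c['fx']*q[0]/q[2]+c['cx'],c['fy']*q[1]/q[2]+c['cy']
E
python3 - <<'E'
from h import *
for n in ['scene','side','wrist']:
    c=snap(n,n+'0'); print(n,c['fx'],np.round(c['cam_to_world'],3).tolist())
print(ctrl.state())
E
```

```text
scene 500.8641201044187 [[0.33, 0.786, -0.523, 1.395], [0.944, -0.271, 0.188, -0.302], [0.006, -0.556, -0.831, 1.299], [0.0, 0.0, 0.0, 1.0]]
side 438.5499946210367 [[0.965, -0.123, 0.232, 0.326], [-0.262, -0.511, 0.819, -0.985], [0.018, -0.851, -0.525, 0.698], [0.0, 0.0, 0.0, 1.0]]
wrist 342.8028792563665 [[0.225, -0.928, -0.296, 0.228], [-0.974, -0.215, -0.068, -0.64], [-0.0, 0.304, -0.953, 0.373], [0.0, 0.0, 0.0, 1.0]]
{'time': 0.15, 'joint_pos': array([ 1.23590342,  0.47764998,  0.02235728,  1.55618625, -0.01145153,
        1.10929739, -0.0830993 ]), 'joint_velocities': array([ 0.00036366, -0.00282492,  0.0003161 , -0.00447638, -0.00104888,
       -0.00163706,  0.00184661]), 'effort': array([ 3.45978464e-03, -5.96924329e+01,  1.61090847e+00, -2.81488717e+01,
        1.27211795e-02,  6.54810690e-03, -1.42528123e-05]), 'tcp_pos': array([ 0.1516577 , -0.65730674,  0.2415387 ]), 'tcp_rot': array([-1.57220149e+00, -1.47687579e-04, -2.91476859e+00]), 'wrist_force': array([ 0.56288561, -0.52248027,  0.90100782]), 'moment': array([ 0.03973266,  0.00166716, -0.00916936]), 'finger_gap': 1.003249690789383}
```

View pics/scene0.png

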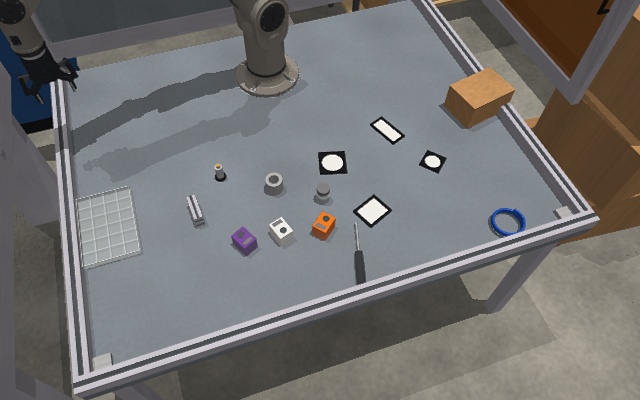

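View pics/side0.png

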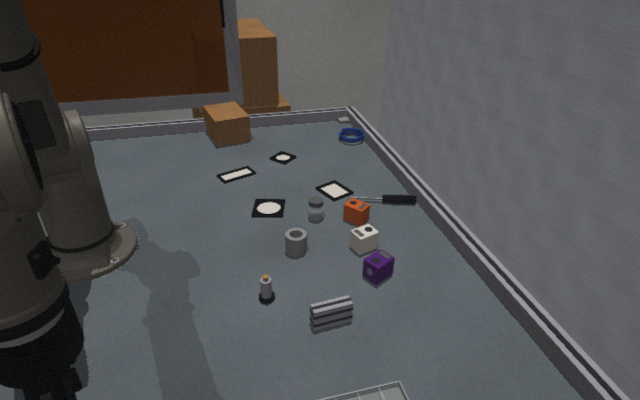

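View pics/wrist0.png

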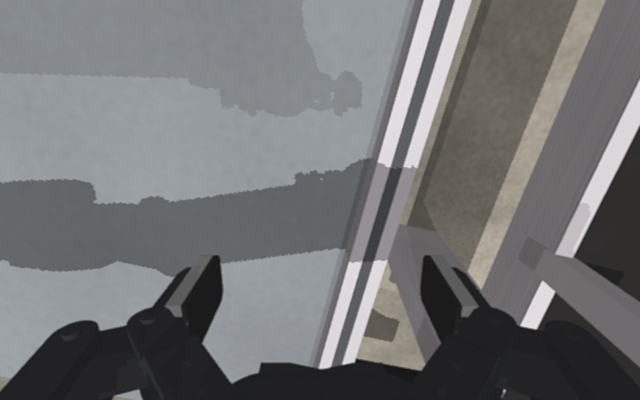

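Scene picture: the bush is at (274,183), the cup head at (220,172), the profile at (196,209) and the jar at (323,192). The nests are bush (333,162), profile (387,130), cup (432,161) and block (372,210). There are three candidates for the sensor block: purple (244,240), white (281,231) and orange (324,224). Only the white one fits the description. I'll confirm it in a crop and measure.

```bash
python3 - <<'E'
from h import *
im=cv2.imread('pics/scene0.png')
cv2.imwrite('pics/crop0.png',cv2.resize(im[150:260,180:340],None,fx=5,fy=5,interpolation=cv2.INTER_CUBIC))
cv2.imwrite('pics/crop1.png',cv2.resize(im[110:240,310:460],None,fx=4.5,fy=4.5,interpolation=cv2.INTER_CUBIC))
c=load('scene0'); s=load('side0')
# nests: white interiors
for nm,cc in(('scene',c),('side',s)):
    g=cc['color'].astype(int); mx=g.min(2)
    m=((mx>185)).astype(np.uint8)
    n,l,st,ce=cv2.connectedComponentsWithStats(m)
    for i in range(1,n):
        if 60<st[i,4]<2500:
            u,v=ce[i]; 
            cnt=cv2.findContours((l==i).astype(np.uint8),0,1)[0][0].reshape(-1,2)
            P=np.array([ray(cc,a,b,.002)[:2] for a,b in cnt],np.float32)
            r=cv2.minAreaRect(P*1000)
            print(nm,np.round(ce[i],1),st[i,4],'ctr',np.round(ray(cc,u,v,.002)[:2],4),'rect',np.round(r[0],1),np.round(r[1],1),round(r[2],1))
E
```

```text
scene [449.8  36.3] 205 ctr [0.029  0.7454] rect [ 12.5 745.9] [ 10.9 463.8] 89.8
scene [456.  35.] 188 ctr [0.03   0.7726] rect [ 13.6 772.8] [ 10.3 449.7] 90.0
scene [ 61.5 102.2] 155 ctr [-0.0948 -0.7304] rect [ -98.9 -730.3] [232.2  11.8] 0.0
scene [ 53.7 105.1] 156 ctr [-0.0889 -0.7574] rect [ -94.4 -757.3] [ 11.5 233.7] 89.9
scene [387. 130.] 234 ctr [0.3997 0.3107] rect [398.9 310.8] [95.3 37.7] 20.9
scene [332.1 162.3] 253 ctr [0.4694 0.0847] rect [468.7  85.2] [64.4 62.1] 19.1
scene [432.3 161.1] 133 ctr [0.5713 0.3971] rect [570.7 396.7] [46.  41.4] 71.0
scene [196.6 205.4] 62 ctr [ 0.4908 -0.367 ] rect [ 490.4 -367.1] [85.3  7.7] 4.4
scene [372.1 210.6] 385 ctr [0.684 0.136] rect [683.5 136.4] [58.4 72.6] 22.8
scene [280.8 227.9] 190 ctr [ 0.6513 -0.1458] rect [ 648.8 -146.1] [60.4 45.7] 17.7
scene [323.7 308.2] 2442 ctr [ 0.93   -0.1094] rect [930.2   6.8] [1541.    12.7] 89.9
side [236.1 173.5] 75 ctr [0.3991 0.3176] rect [399.2 318.1] [86.5 22.4] 21.1
side [334.  189.6] 129 ctr [0.6843 0.1415] rect [684.1 141.3] [46.8 61.4] 21.3
side [268.  207.2] 141 ctr [0.4684 0.0899] rect [469.7  90.4] [52.2 55.8] 52.4
side [366.5 230.7] 65 ctr [ 0.7078 -0.0889] rect [707.6 -85.4] [42.8 41. ] 17.5
```

View pics/crop0.png

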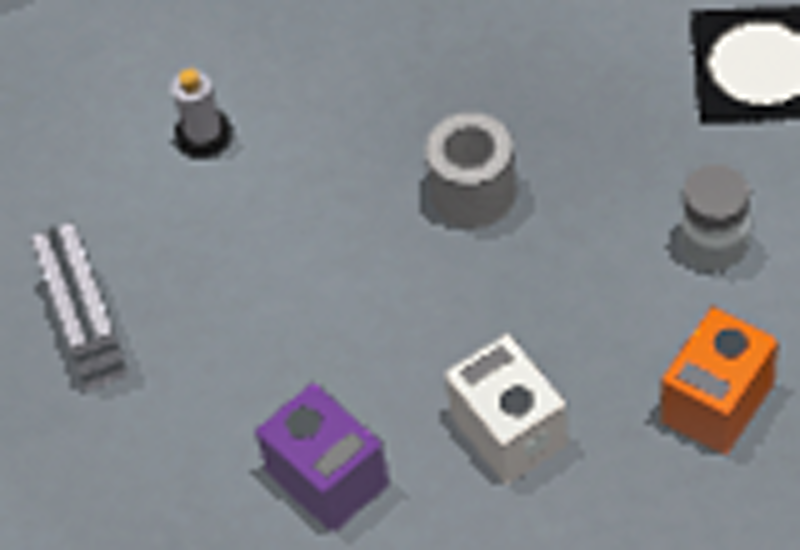

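View pics/crop1.png

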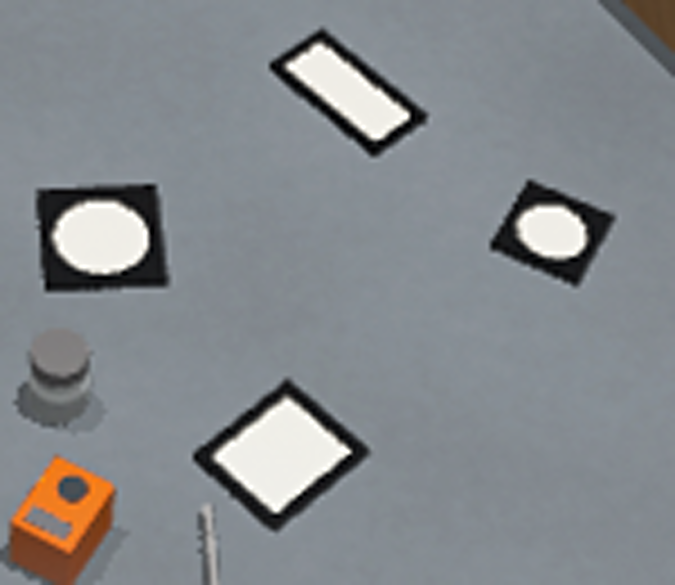

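The crop confirms that the white box at (281,231), with its dark round window and grey bar, is the sensor block. The purple and orange boxes stay put. Next I measure poses.

```bash
python3 - <<'E'
from h import *
c=load('scene0'); g=c['color'].astype(int); hsv=cv2.cvtColor(c['color'],cv2.COLOR_RGB2HSV)
def comp(m,u,v,w=25,z=.007,nm=''):
    k=np.zeros(m.shape,np.uint8); k[v-w:v+w,u-w:u+w]=m[v-w:v+w,u-w:u+w]
    cn=max(cv2.findContours(k,0,1)[0],key=cv2.contourArea)
    f=np.zeros_like(k); cv2.drawContours(f,[cn],-1,1,-1); ys,xs=np.nonzero(f)
    P=np.array([ray(c,a,b,z)[:2] for a,b in zip(xs,ys)])
    # area weighted mean, PCA axes
    mu=P.mean(0); C=np.cov(P.T); w_,V=np.linalg.eigh(C)
    r=cv2.minAreaRect((np.array([ray(c,a,b,z)[:2] for a,b in cn.reshape(-1,2)])*1000).astype(np.float32))
    print(nm,len(xs),'mean',np.round(mu,4),'pca',np.round(np.degrees(np.arctan2(V[1,1],V[0,1])),1),np.round(np.sqrt(12*w_)*1000,1),'rect',np.round(r[0],1),np.round(r[1],1),round(r[2],1))
dark=g.max(2)<60
plate=(dark|(g.min(2)>185))
for nm,u,v,w in(('nprof',387,130,22),('nbush',333,162,20),('ncup',432,161,20),('nblock',372,210,24)): comp(plate.astype(np.uint8),u,v,w,.007,nm)
comp((g.min(2)>165).astype(np.uint8),281,226,17,.052,'block')
comp((g.min(2)>165).astype(np.uint8),196,206,17,.052,'prof')
for nm,u,v in(('purple',244,236),('orange',324,220)):pass
print('bushtop',ray(c,180+469/5,150+148/5,.052),'cuptop',ray(c,180+190/5,150+75/5,.064),'cupfoot',ray(c,180+203/5,150+135/5,.005))
print('jar',ray(c,180+716/5,150+193/5,.060),'purple top',ray(c,180+320/5,150+428/5,.052),'orange',ray(c,180+720/5,150+360/5,.052))
print('drv',ray(c,356,222,.01),ray(c,359,280,.01))
E
```

```text
nprof 437 mean [0.4032 0.3076] pca -159.2 [ 58.4 115. ] rect [402.7 307.7] [114.4  58.1] 21.1
nbush 599 mean [0.4736 0.0822] pca 164.5 [87.3 92. ] rect [472.8  82.3] [86.6 91.5] 74.6
ncup 359 mean [0.575  0.3936] pca 131.9 [67.4 71.8] rect [574.5 393.6] [67.2 71.6] 40.6
nblock 665 mean [0.687  0.1338] pca 113.6 [78.1 93.5] rect [686.3 134.3] [78.  93.4] 22.7
block 284 mean [ 0.678  -0.1519] pca -161.2 [45.4 60.1] rect [ 677.7 -151.8] [59.7 45. ] 17.7
prof 65 mean [ 0.5252 -0.3645] pca -175.5 [ 8.1 83.6] rect [ 525.2 -364.5] [82.   7.9] 4.4
bushtop [ 0.5096938  -0.12222914  0.052     ] cuptop [ 0.40886312 -0.27116219  0.064     ] cupfoot [ 0.41146071 -0.27274695  0.005     ]
jar [0.59562177 0.00755268 0.06      ] purple top [ 0.67016271 -0.25813655  0.052     ] orange [ 0.70196497 -0.02786249  0.052     ]
drv [0.70986702 0.07200717 0.01      ] [0.88742122 0.01012526 0.01      ]
```

```bash
cat >> h.py <<'E'
from scipy.spatial.transform import Rotation as Ro
def go(x,y,z,psi=None):
    s=ctrl.state(); R=Ro.from_euler('xyz',s['tcp_rot']).as_matrix(); p=s['tcp_pos']
    yaw=np.degrees(np.arctan2(R[1,0],R[0,0]))
    d=R.T@(np.array([x,y,z])-p)
    print('t',round(s['time'],2),'tcp',np.round(p,4),'yaw',round(yaw,1),'tilt',np.round(R[:,1],3),'gap',round(s['finger_gap'],3),'F',np.round(s['wrist_force'],1))
    print(' tool shift units',np.round(d/.05,2),' ay units', None if psi is None else round(-(((psi-yaw)+180)%360-180)/6,2))
E
python3 -c "
from h import *
go(.51,-.122,.24,-167)"
```

```text
t 0.15 tcp [ 0.1517 -0.6573  0.2415] yaw -167.0 tilt [-0.     0.001 -1.   ] gap 1.003 F [ 0.6 -0.5  0.9]
 tool shift units [-9.39  0.04 -8.82]  ay units -0.0
```

>>> {"op": "servo_tool", "data": {
  "rows": "-0.3 0 -0.3 0 0 0 1; -0.6 0 -0.55 0 0 0 1; -0.7 0 -0.65 0 0 0 1; -0.7 0 -0.65 0 0 0 1; -0.7 0 -0.65 0 0 0 1; -0.7 0 -0.65 0 0 0 1; -0.7 0 -0.65 0 0 0 1; -0.7 0 -0.65 0 0 0 1; -0.7 0 -0.65 0 0 0 1; -0.7 0 -0.65 0 0 0 1; -0.7 0 -0.65 0 0 0 1; -0.7 0 -0.65 0 0 0 1; -0.7 0 -0.65 0 0 0 1; -0.7 0 -0.65 0 0 0 1; -0.09 0 -0.17 0 0 0 1; 0 0 0 0 0 0 1; 0 0 0 0 0 0 1",
  "grip_force": 40
}}

```text
time: 2.28
tcp_pos: [0.5093, -0.1241, 0.2421]
tcp_rot: [-1.57, -0.001, -2.917]
wrist_force: [-0.2, -0.0, -0.4]
finger_gap: 1.001
```

```bash
python3 -c "
from h import *
snap('wrist','w1'); go(.51,-.122,.24)"
```

```text
t 2.33 tcp [ 0.5093 -0.1242  0.2422] yaw -167.2 tilt [-0.001 -0.001 -1.   ] gap 1.001 F [ 0.1 -0.3  0.6]
 tool shift units [-0.02  0.04 -0.04]  ay units None
```

View pics/w1.png

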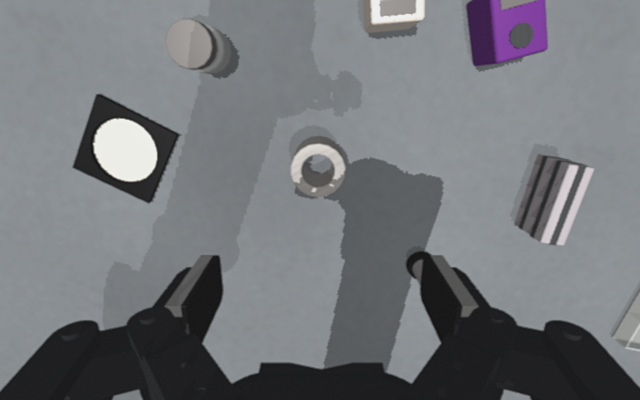

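The wrist picture shows the bush ring at (319,169), the bush nest at (125,150), the jar at (190,43) and the profile at (553,200).

```bash
python3 - <<'E'
from h import *
c=load('w1'); g=c['color'].astype(int)
m=(g[:,:,0]-g[:,:,2]>3)&(g.min(2)>130)
def cc(m,u,v,w):
    k=np.zeros(m.shape,np.uint8); k[v-w:v+w,u-w:u+w]=m[v-w:v+w,u-w:u+w]
    return max(cv2.findContours(k,0,1)[0],key=cv2.contourArea)
cn=cc(m,319,169,35); e=cv2.fitEllipse(cn); print('bush',e,ray(c,*e[0],.052)[:2])
P=np.array([ray(c,a,b,.052)[:2]*1000 for a,b in cn.reshape(-1,2)],np.float32); print(cv2.minEnclosingCircle(P))
pl=(g.max(2)<60)|(g.min(2)>200)
cn=cc(pl,125,150,58);P=np.array([ray(c,a,b,.007)[:2]*1000 for a,b in cn.reshape(-1,2)],np.float32); print('nbush',cv2.minAreaRect(P))
cn=cc(g.min(2)>200,125,150,58);P=np.array([ray(c,a,b,.002)[:2]*1000 for a,b in cn.reshape(-1,2)],np.float32); print('nbush floor',cv2.minEnclosingCircle(P))
print(ray(c,190,43,.06))
E
```

```text
bush ((316.83905029296875, 166.2810821533203), (42.3942985534668, 50.25611114501953), 80.84235382080078) [ 0.51041256 -0.12077805]
((506.98712158203125, -122.37627410888672), 26.493024826049805)
nbush ((470.6562805175781, 83.27489471435547), (88.77351379394531, 88.59043884277344), 74.60274505615234)
nbush floor ((469.79736328125, 84.94103240966797), 34.44477462768555)
[0.59240413 0.00719853 0.06      ]
```

```bash
python3 -c "
from h import *
go(.5085,-.122,.026)"
```

```text
t 2.33 tcp [ 0.5093 -0.1242  0.2422] yaw -167.2 tilt [-0.001 -0.001 -1.   ] gap 1.001 F [ 0.1 -0.3  0.6]
 tool shift units [ 0.    4.32 -0.05]  ay units None
```

>>> {"op": "servo_tool", "data": {
  "rows": "0 0.3 -0.05 0 0 0 1; 0 0.7 0 0 0 0 1; 0 0.9 0 0 0 0 1; 0 0.9 0 0 0 0 1; 0 0.7 0 0 0 0 1; 0 0.5 0 0 0 0 1; 0 0.32 0 0 0 0 1; 0 0 0 0 0 0 0; 0 0 0 0 0 0 0; 0 0 0 0 0 0 0; 0 0 0 0 0 0 0; 0 0 0 0 0 0 0; 0 -0.1 0 0 0 0 0; 0 -0.4 0 0 0 0 0; 0 -0.8 0 0 0 0 0; 0 -0.8 0 0 0 0 0; 0 0 0 0 0 0 0"
}}

```text
time: 4.45
tcp_pos: [0.5115, -0.1203, 0.1342]
tcp_rot: [-1.568, 0.005, -2.915]
wrist_force: [0.1, 0.7, -3.1]
finger_gap: 0.625
```

```bash
python3 -c "
from h import *
snap('wrist','w2'); go(.471,.083,.131)"
```

```text
t 4.5 tcp [ 0.5101 -0.1202  0.1324] yaw -167.0 tilt [ 0.002 -0.001 -1.   ] gap 0.625 F [-0.1 -0.2 -3. ]
 tool shift units [-0.15  0.02 -4.14]  ay units None
```

View pics/w2.png

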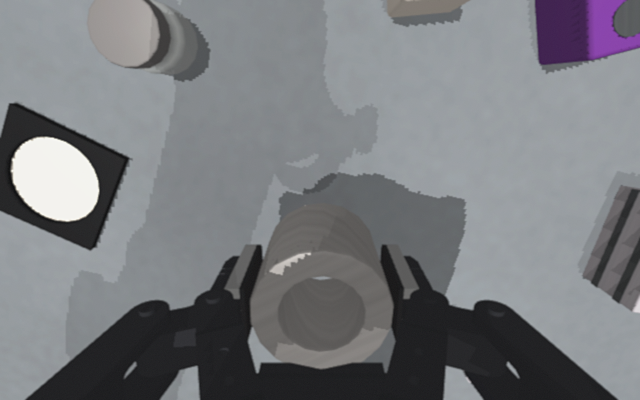

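The bush is held, with its ring centred at (321,313) in the wrist picture. I'll check its offset in the grip.

```bash
python3 -c "
from h import *
c=load('w2');print(ray(c,321,313,.1585))
T=c['cam_to_world'];R=Ro.from_euler('xyz',ctrl.state()['tcp_rot']).as_matrix();print(R.T@(ray(c,321,313,.1585)-ctrl.state()['tcp_pos']))"
```

```text
[ 0.50851272 -0.12163424  0.1585    ]
[ 0.00181449 -0.02614608  0.00104919]
```

>>> {"op": "servo_tool", "data": {
  "rows": "0 0 -0.2 0 0 0 0; -0.02 0 -0.5 0 0 0 0; -0.04 0 -0.7 0 0 0 0; -0.04 0 -0.7 0 0 0 0; -0.04 0 -0.7 0 0 0 0; -0.04 0 -0.7 0 0 0 0; 0 0 -0.44 0 0 0 0; 0 0 -0.2 0 0 0 0; 0 0 0 0 0 0 0; 0 0 0 0 0 0 0; 0 0 0 0 0 0 0"
}}

```text
time: 5.88
tcp_pos: [0.4719, 0.0827, 0.1312]
tcp_rot: [-1.57, -0.0, -2.917]
wrist_force: [-0.9, 0.0, -2.4]
finger_gap: 0.625
```

```bash
python3 -c "
from h import *
snap('wrist','w3'); go(.4695,.083,.028)"
```

```text
t 5.92 tcp [0.4719 0.0828 0.1312] yaw -167.1 tilt [-0. -0. -1.] gap 0.622 F [ 0.2  0.7 -1.5]
 tool shift units [ 0.05  2.06 -0.02]  ay units None
```

View pics/w3.png

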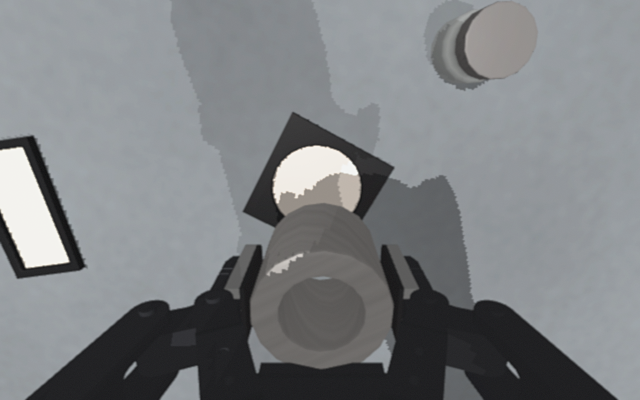

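The bush hangs above its nest, which shows around (318,175). I'll lower it and release.

>>> {"op": "servo_tool", "data": {
  "rows": "0.05 0.3 0 0 0 0 0; 0 0.5 0 0 0 0 0; 0 0.5 0 0 0 0 0; 0 0.3 0 0 0 0 0; 0 0.2 0 0 0 0 0; 0 0.12 0 0 0 0 0; 0 0.08 0 0 0 0 0; 0 0.06 0 0 0 0 0; 0 0 0 0 0 0 0; 0 0 0 0 0 0 0.7; 0 0 0 0 0 0 0.8; 0 0 0 0 0 0 0.95; 0 -0.3 0 0 0 0 1; 0 -0.8 0 0 0 0 1; 0 -0.9 0 0 0 0 1; 0 -0.9 0 0 0 0 1; 0 -0.9 0 0 0 0 1; 0 -0.4 0 0 0 0 1; 0 0 0 0 0 0 1"
}}

```text
time: 8.3
tcp_pos: [0.4702, 0.0835, 0.2406]
tcp_rot: [-1.57, 0.004, -2.915]
wrist_force: [0.5, 0.2, -0.7]
finger_gap: 1.0
```

```bash
python3 -c "
from h import *
snap('wrist','w4'); snap('scene','s4');go(.41,-.272,.24)"
```

```text
t 8.4 tcp [0.4688 0.0829 0.2381] yaw -167.0 tilt [-0. -0. -1.] gap 0.999 F [ 0.6  0.3 -0.7]
 tool shift units [ 2.74 -0.04  6.65]  ay units None
```

View pics/w4.png

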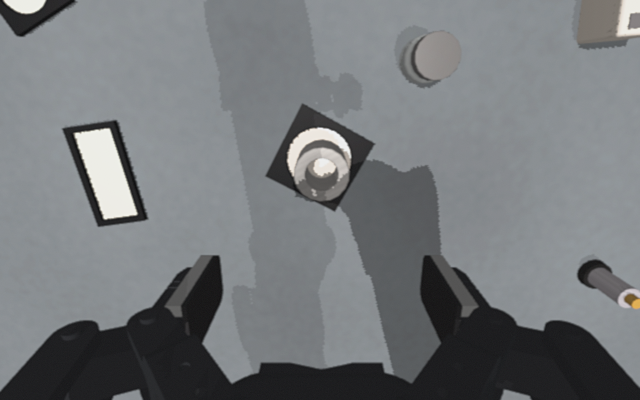

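The bush is in its pocket, ring at (321,171). The profile nest at (105,172) and the cup head at (610,285) are also visible. I'll measure these.

```bash
python3 - <<'E'
from h import *
c=load('w4'); g=c['color'].astype(int)
print('bush',ray(c,321,171,.054))
def cc(m,u,v,w):
    k=np.zeros(m.shape,np.uint8); k[v-w:v+w,u-w:u+w]=m[v-w:v+w,u-w:u+w]
    return max(cv2.findContours(k,0,1)[0],key=cv2.contourArea)
pl=(g.max(2)<70)|(g.min(2)>200)
for nm,u,v,w,z in(('nprof',105,172,65,.007),('nbush',320,160,56,.007)):
    cn=cc(pl,u,v,w);P=np.array([ray(c,a,b,z)[:2]*1000 for a,b in cn.reshape(-1,2)],np.float32); print(nm,cv2.minAreaRect(P))
E
```

```text
bush [0.46951921 0.08230291 0.054     ]
nprof ((400.33868408203125, 308.23858642578125), (112.52167510986328, 59.06473159790039), 21.141820907592773)
nbush ((469.40155029296875, 84.71414184570312), (87.0879898071289, 88.70955657958984), 74.50126647949219)
```

>>> {"op": "servo_tool", "data": {
  "rows": "0.1 0 0.2 0 0 0 1; 0.2 0 0.5 0 0 0 1; 0.3 0 0.7 0 0 0 1; 0.3 0 0.7 0 0 0 1; 0.3 0 0.7 0 0 0 1; 0.3 0 0.7 0 0 0 1; 0.3 0 0.7 0 0 0 1; 0.3 0 0.7 0 0 0 1; 0.3 0 0.7 0 0 0 1; 0.2 0 0.5 0 0 0 1; 0.1 0 0.35 0 0 0 1; 0.04 0 0.2 0 0 0 1; 0 0 0 0 0 0 1; 0 0 0 0 0 0 1"
}}

```text
time: 10.15
tcp_pos: [0.4109, -0.2706, 0.2382]
tcp_rot: [-1.571, -0.0, -2.913]
wrist_force: [-0.5, 0.3, -1.2]
finger_gap: 0.999
```

```bash
python3 -c "
from h import *
snap('wrist','w5'); go(.41,-.272,.24)"
```

```text
t 10.2 tcp [ 0.4109 -0.2706  0.2383] yaw -166.9 tilt [-0.  0. -1.] gap 1.002 F [ 0.2 -0.5 -0.1]
 tool shift units [ 0.02 -0.03  0.02]  ay units None
```

View pics/w5.png

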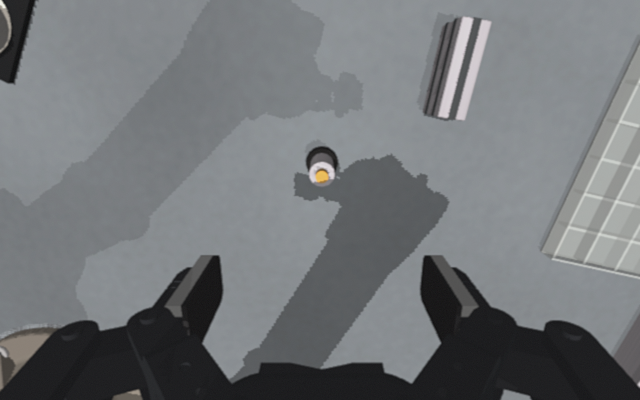

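The cup head is at (322,170), with its nipple top at (322,177). The profile's top face spans (461,17) to (466,120).

```bash
python3 - <<'E'
from h import *
c=load('w5'); g=c['color'].astype(int)
m=((g[:,:,0]-g[:,:,2]>60)).astype(np.uint8); m[:, :250]=0; m[:,400:]=0; m[250:]=0
ys,xs=np.nonzero(m); print('nipple px',xs.mean(),ys.mean(),ray(c,xs.mean(),ys.mean(),.064))
print('foot',ray(c,322,160,.009))
im=cv2.imread('pics/w5.png'); cv2.imwrite('pics/c5.png',cv2.resize(im[0:140,410:510],None,fx=4,fy=4,interpolation=cv2.INTER_NEAREST))
go(.41,-.272,.03)
E
```

```text
nipple px 321.4782608695652 176.08695652173913 [ 0.40778755 -0.27257767  0.064     ]
foot [ 0.41104907 -0.27248413  0.009     ]
t 10.2 tcp [ 0.4109 -0.2706  0.2383] yaw -166.9 tilt [-0.  0. -1.] gap 1.002 F [ 0.2 -0.5 -0.1]
 tool shift units [0.02 4.17 0.02]  ay units None
```

View pics/c5.png

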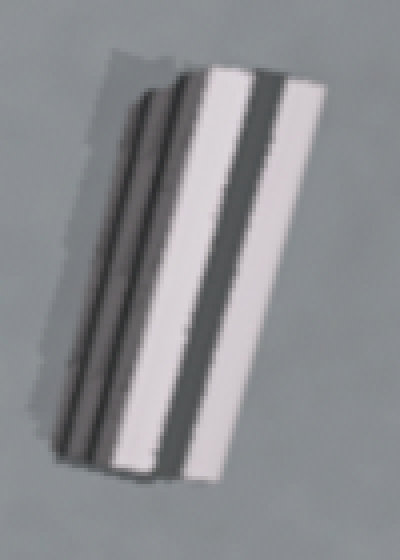

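>>> {"op": "servo_tool", "data": {
  "rows": "0.03 0.3 0.04 0 0 0 1; 0 0.7 0 0 0 0 1; 0 0.9 0 0 0 0 1; 0 0.9 0 0 0 0 1; 0 0.7 0 0 0 0 0.8; 0 0.4 0 0 0 0 0.7; 0 0.19 0 0 0 0 0.6; 0 0 0 0 0 0 0.4; 0 0 0 0 0 0 0; 0 0 0 0 0 0 0; 0 0 0 0 0 0 0; 0 0 0 0 0 0 0; 0 -0.1 0 0 0 0 0; 0 -0.4 0 0 0 0 0; 0 -0.8 0 0 0 0 0; 0 -0.8 0 0 0 0 0; 0 0 0 0 0 0 0; 0 0 0 0 0 0 0",
  "grip_force": 30
}}

```text
time: 12.45
tcp_pos: [0.4091, -0.2737, 0.1385]
tcp_rot: [-1.571, -0.0, -2.915]
wrist_force: [0.2, 0.4, -0.6]
finger_gap: 0.268
```

```bash
python3 - <<'E'
from h import *
snap('wrist','w6')
c=load('w5'); P=np.array([ray(c,a,b,.052)[:2]*1000 for a,b in((461.2,17),(491.5,21.2),(465,120),(437,116.5))],np.float32); print('prof',P.tolist(),cv2.minAreaRect(P),P.mean(0))
go(.5725,.395,.14)
E
```

```text
prof [[565.3216552734375, -356.0176696777344], [568.089599609375, -381.9300537109375], [485.8910827636719, -388.878173828125], [483.0717468261719, -362.9618835449219]] ((525.5806274414062, -372.44598388671875), (83.11809539794922, 26.06166648864746), 4.8316426277160645) [ 525.5935  -372.44696]
t 12.5 tcp [ 0.4088 -0.2735  0.138 ] yaw -167.0 tilt [-0.002  0.001 -1.   ] gap 0.269 F [ 0.4  0.5 -1.4]
 tool shift units [ -6.2   -0.04 -12.29]  ay units None
```

View pics/w6.png

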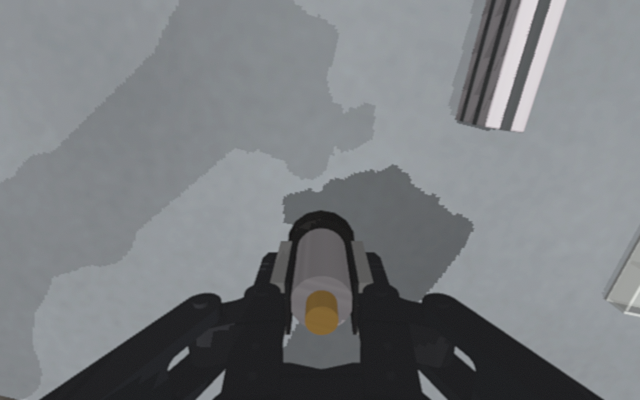

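>>> {"op": "servo_tool", "data": {
  "rows": "-0.1 0 -0.2 0 0 0 0; -0.25 0 -0.5 0 0 0 0; -0.4 0 -0.8 0 0 0 0; -0.4 0 -0.8 0 0 0 0; -0.4 0 -0.8 0 0 0 0; -0.4 0 -0.8 0 0 0 0; -0.4 0 -0.8 0 0 0 0; -0.4 0 -0.8 0 0 0 0; -0.4 0 -0.8 0 0 0 0; -0.4 0 -0.8 0 0 0 0; -0.4 0 -0.8 0 0 0 0; -0.4 0 -0.8 0 0 0 0; -0.4 0 -0.8 0 0 0 0; -0.4 0 -0.8 0 0 0 0; -0.4 0 -0.8 0 0 0 0; -0.4 0 -0.8 0 0 0 0; -0.2 0 -0.4 0 0 0 0; 0 0 0 0 0 0 0; 0 0 0 0 0 0 0"
}}

```text
time: 14.88
tcp_pos: [0.5703, 0.3933, 0.1377]
tcp_rot: [-1.569, -0.002, -2.915]
wrist_force: [0.8, -1.0, -1.8]
finger_gap: 0.27
```

```bash
python3 - <<'E'
from h import *
snap('wrist','w7')
go(.5725,.395,.14)
E
```

```text
t 14.93 tcp [0.5707 0.3929 0.138 ] yaw -167.1 tilt [-0.001 -0.002 -1.   ] gap 0.27 F [ 0.6 -0.6 -0.9]
 tool shift units [-0.05 -0.04 -0.03]  ay units None
```

View pics/w7.png

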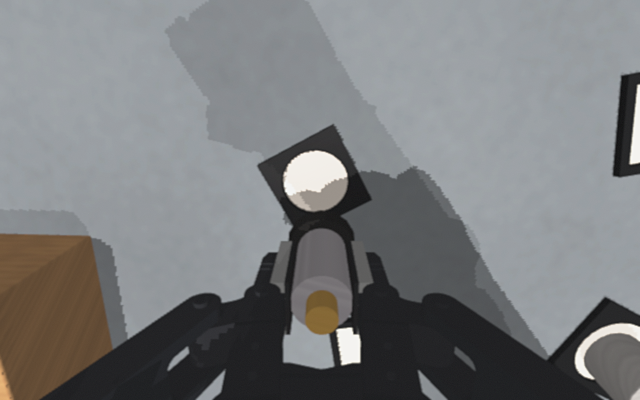

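The cup hangs over its nest, with plate corners at (333,125), (258,166) and (371,199).

```bash
python3 - <<'E'
from h import *
c=load('w7'); print((ray(c,258,166,.007)+ray(c,371,199,.007))/2)
# circle of white region
g=c['color'].astype(int); m=((g.min(2)>130)&(g[:,:,0]-g[:,:,2]>4)).astype(np.uint8); m[:145]=0;m[225:]=0;m[:,:275]=0;m[:,355:]=0
cn=max(cv2.findContours(m,0,1)[0],key=cv2.contourArea)
P=np.array([ray(c,a,b,.002)[:2]*1000 for a,b in cn.reshape(-1,2)],np.float32); print(cv2.minEnclosingCircle(P), ray(c,322,313,.168))
go(.571,.396,.036)
E
```

```text
[0.57181697 0.39717727 0.007     ]
((572.1171875, 397.75347900390625), 26.06528663635254) [0.57193422 0.39266159 0.168     ]
t 14.93 tcp [0.5707 0.3929 0.138 ] yaw -167.1 tilt [-0.001 -0.002 -1.   ] gap 0.27 F [ 0.6 -0.6 -0.9]
 tool shift units [-0.02  2.04 -0.06]  ay units None
```

>>> {"op": "servo_tool", "data": {
  "rows": "-0.02 0.3 -0.08 0 0 0 0; 0 0.5 0 0 0 0 0; 0 0.5 0 0 0 0 0; 0 0.3 0 0 0 0 0; 0 0.2 0 0 0 0 0; 0 0.1 0 0 0 0 0; 0 0.08 0 0 0 0 0; 0 0.06 0 0 0 0 0; 0 0 0 0 0 0 0; 0 0 0 0 0 0 0.35; 0 0 0 0 0 0 0.45; 0 0 0 0 0 0 0.6; 0 -0.3 0 0 0 0 0.7; 0 -0.8 0 0 0 0 1; 0 -0.9 0 0 0 0 1; 0 -0.9 0 0 0 0 1; 0 -0.9 0 0 0 0 1; 0 -0.4 0 0 0 0 1; 0 0 0 0 0 0 1"
}}

```text
time: 17.3
tcp_pos: [0.5715, 0.399, 0.2486]
tcp_rot: [-1.572, 0.003, -2.915]
wrist_force: [0.2, 0.0, -0.4]
finger_gap: 0.997
```

```bash
python3 - <<'E'
from h import *
snap('wrist','w8')
go(.676,-.152,.24,18.5)
E
```

```text
t 17.35 tcp [0.5709 0.3983 0.2464] yaw -167.0 tilt [-0. -0. -1.] gap 0.999 F [-0.2 -0.4 -1. ]
 tool shift units [ 0.43  0.13 11.2 ]  ay units 29.08
```

View pics/w8.png

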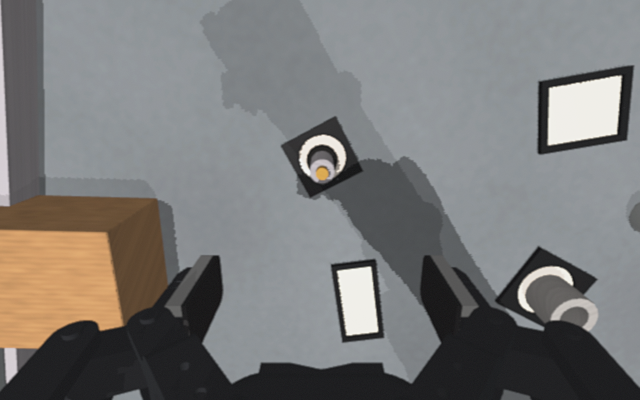

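The cup head is seated, nipple at (322,173). The block nest shows at (585,110) and the profile nest at (358,300). Next is the block.

>>> {"op": "servo_tool", "data": {
  "rows": "0 0 0.3 0 0 0 1; 0.03 0 0.6 0 0 0 1; 0.03 0 0.9 0 0 0 1; 0.03 0 0.9 0 0 0 1; 0.03 0 0.9 0 0 0 1; 0.04 0 0.9 0 0 0 1; 0.04 0 0.9 0 0 0 1; 0.04 0 0.9 0 0 0 1; 0.04 0 0.9 0 0 0 1; 0.04 0 0.9 0 0 0 1; 0.04 0 0.9 0 0 0 1; 0.04 0 0.9 0 0 0 1; 0.03 0 0.7 0 0 0 1; 0 0 0.4 0 0 0 1; 0 0 0.2 0 0 0 1; 0 0 0 0 -0.9 0 1; 0 0 0 0 0 0 1; 0 0 0 0 0 0 1",
  "grip_force": 40
}}

```text
time: 19.6
tcp_pos: [0.676, -0.1507, 0.2467]
tcp_rot: [-1.571, -0.0, -2.821]
wrist_force: [1.2, 0.2, 0.2]
finger_gap: 0.997
```

```bash
python3 - <<'E'
from h import *
snap('wrist','w9')
go(.676,-.152,.24,18.5)
c=load('w8'); P=np.array([ray(c,a,b,.007)[:2]*1000 for a,b in((539,82),(633,66),(627,138),(539,153))],np.float32); print('nblock',cv2.minAreaRect(P),P.mean(0))
g=c['color'].astype(int); pl=((g.max(2)<70)|(g.min(2)>200)).astype(np.uint8); pl[:,:520]=0;pl[160:]=0
cn=max(cv2.findContours(pl,0,1)[0],key=cv2.contourArea)
P=np.array([ray(c,a,b,.007)[:2]*1000 for a,b in cn.reshape(-1,2)],np.float32); print(cv2.minAreaRect(P))
E
```

```text
t 19.65 tcp [ 0.676  -0.1509  0.2468] yaw -161.6 tilt [-0.  0. -1.] gap 1.001 F [ 0.7 -0.1 -0. ]
 tool shift units [0.01 0.14 0.02]  ay units 29.98
nblock ((684.4478149414062, 137.50445556640625), (75.87088012695312, 95.02790069580078), 23.128828048706055) [684.2583  137.29672]
((683.8862915039062, 138.10403442382812), (77.17837524414062, 95.06578826904297), 22.90720558166504)
```

View pics/w9.png

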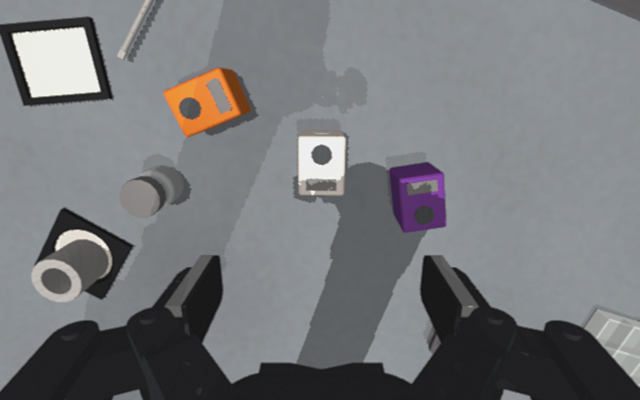

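The white block sits centred at (322,165) and square to the jaws. The purple (418,197) and orange (207,100) boxes are about 45 mm clear.

```bash
python3 - <<'E'
from h import *
c=load('w9'); g=c['color'].astype(int)
m=((g.min(2)>150)&(g[:,:,0]>=g[:,:,2])).astype(np.uint8); m[:,:285]=0;m[:,360:]=0;m[:120]=0;m[210:]=0
m=cv2.morphologyEx(m,cv2.MORPH_CLOSE,np.ones((9,9)))
cn=max(cv2.findContours(m,0,1)[0],key=cv2.contourArea); print(cv2.boundingRect(cn))
P=np.array([ray(c,a,b,.052)[:2]*1000 for a,b in cn.reshape(-1,2)],np.float32); r=cv2.minAreaRect(P);print(r)
go(r[0][0]/1000,r[0][1]/1000,.026,18)
E
```

```text
(298, 133, 48, 62)
((678.8880004882812, -150.75140380859375), (61.02708053588867, 45.16719436645508), 17.242855072021484)
t 19.65 tcp [ 0.676  -0.1509  0.2468] yaw -161.6 tilt [-0.  0. -1.] gap 1.001 F [ 0.7 -0.1 -0. ]
 tool shift units [-0.06  4.42  0.02]  ay units -29.94
```

>>> {"op": "servo_tool", "data": {
  "rows": "-0.04 0.3 0.02 0 0.12 0 0.9; 0 0.7 0 0 0 0 0.85; 0 0.9 0 0 0 0 0.85; 0 0.9 0 0 0 0 0.85; 0 0.8 0 0 0 0 0.85; 0 0.5 0 0 0 0 0.85; 0 0.3 0 0 0 0 0.85; 0 0 0 0 0 0 0; 0 0 0 0 0 0 0; 0 0 0 0 0 0 0; 0 0 0 0 0 0 0; 0 0 0 0 0 0 0; 0 -0.1 0 0 0 0 0; 0 -0.4 0 0 0 0 0; 0 -0.8 0 0 0 0 0; 0 -0.8 0 0 0 0 0; 0 0 0 0 0 0 0; 0 0 0 0 0 0 0"
}}

```text
time: 21.9
tcp_pos: [0.6777, -0.1522, 0.1319]
tcp_rot: [-1.571, -0.0, -2.833]
wrist_force: [-0.3, 0.5, -4.0]
finger_gap: 0.536
```

```bash
python3 - <<'E'
from h import *
snap('wrist','w10')
go(.685,.1365,.131,113.3)
E
```

```text
t 21.95 tcp [ 0.6772 -0.1521  0.131 ] yaw -162.3 tilt [-0.002  0.    -1.   ] gap 0.534 F [ 0.4  0.6 -2.8]
 tool shift units [-1.9   0.   -5.45]  ay units 14.06
```

View pics/w10.png

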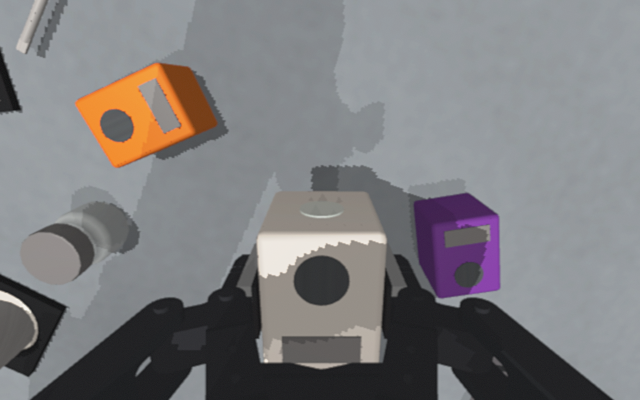

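>>> {"op": "servo_tool", "data": {
  "rows": "-0.05 0 -0.2 0 0 0 0; -0.2 0 -0.5 0 0 0 0; -0.25 0 -0.75 0 0 0 0; -0.25 0 -0.75 0 0 0 0; -0.25 0 -0.75 0 0 0 0; -0.25 0 -0.75 0 0 0 0; -0.25 0 -0.7 0 0 0 0; -0.2 0 -0.5 0 0 0 0; -0.15 0 -0.35 0 0 0 0; -0.05 0 -0.2 0 0 0 0; 0 0 0 0 -0.3 0 0; 0 0 0 0 -0.7 0 0; 0 0 0 0 -1 0 0; 0 0 0 0 -1 0 0; 0 0 0 0 -1 0 0; 0 0 0 0 -1 0 0; 0 0 0 0 -1 0 0; 0 0 0 0 -1 0 0; 0 0 0 0 -1 0 0; 0 0 0 0 -1 0 0"
}}

```text
time: 24.45
tcp_pos: [0.6862, 0.1337, 0.1316]
tcp_rot: [-1.57, -0.001, -1.889]
wrist_force: [-0.4, -0.4, -1.3]
finger_gap: 0.534
```

>>> {"op": "servo_tool", "data": {
  "rows": "0 0 0 0 -1 0 0; 0 0 0 0 -1 0 0; 0 0 0 0 -1 0 0; 0 0 0 0 -1 0 0; 0 0 0 0 -1 0 0; 0 0 0 0 -1 0 0; 0 0 0 0 -0.7 0 0; 0 0 0 0 -0.2 0 0; 0 0 0 0 0 0 0; 0 0 0 0 0 0 0"
}}

```text
time: 25.7
tcp_pos: [0.6861, 0.1358, 0.1318]
tcp_rot: [-1.571, -0.0, -1.169]
wrist_force: [-0.0, -0.6, -2.4]
finger_gap: 0.532
```

```bash
python3 - <<'E'
from h import *
snap('wrist','w11')
go(.685,.1365,.028,113.3)
E
```

```text
t 25.75 tcp [0.686  0.136  0.1318] yaw -67.0 tilt [ 0. -0. -1.] gap 0.529 F [ 0.   0.9 -2.4]
 tool shift units [-0.02  2.08 -0.02]  ay units 29.96
```

View pics/w11.png

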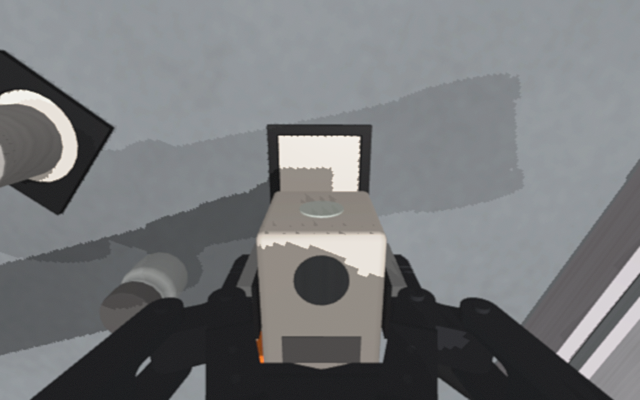

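The block is square with its nest, whose far plate edge is at row 125, columns 267–372. I'll check the fore-aft offset.

```bash
python3 - <<'E'
from h import *
c=load('w11'); s=ctrl.state(); R=Ro.from_euler('xyz',s['tcp_rot']).as_matrix();p=s['tcp_pos']
for n,u,v,z in(('edge',319.5,124.5,.007),('block near',321.5,233,p[2]+.026),('block far',321.5,363,p[2]+.026)): print(n,np.round(R.T@(ray(c,u,v,z)-p),4))
E
```

```text
edge [-0.0476  0.1248 -0.0011]
block near [-0.0285 -0.026   0.0005]
block far [ 0.0261 -0.026   0.0005]
```

>>> {"op": "servo_tool", "data": {
  "rows": "-0.05 0.3 -0.02 0 0 0 0; 0 0.5 0 0 0 0 0; 0 0.5 0 0 0 0 0; 0 0.3 0 0 0 0 0; 0 0.2 0 0 0 0 0; 0 0.12 0 0 0 0 0; 0 0.1 0 0 0 0 0; 0 0.06 0 0 0 0 0; 0 0 0 0 0 0 0; 0 0 0 0 0 0 0.6; 0 0 0 0 0 0 0.7; 0 0 0 0 0 0 0.8; 0 -0.3 0 0 0 0 0.85; 0 -0.8 0 0 0 0 1; 0 -0.9 0 0 0 0 1; 0 -0.9 0 0 0 0 1; 0 -0.9 0 0 0 0 1; 0 -0.4 0 0 0 0 1; 0 0 0 0 0 0 1"
}}

```text
time: 28.12
tcp_pos: [0.6847, 0.1385, 0.2395]
tcp_rot: [-1.568, -0.001, -1.168]
wrist_force: [0.5, -0.4, -1.0]
finger_gap: 1.001
```

```bash
python3 - <<'E'
from h import *
snap('wrist','w12')
go(.525,-.372,.24,-175.3)
E
```

```text
t 28.18 tcp [0.6838 0.138  0.2374] yaw -66.9 tilt [-0. -0. -1.] gap 0.997 F [-0.2  0.7 -0.1]
 tool shift units [ 8.14 -0.05 -6.92]  ay units 18.06
```

View pics/w12.png

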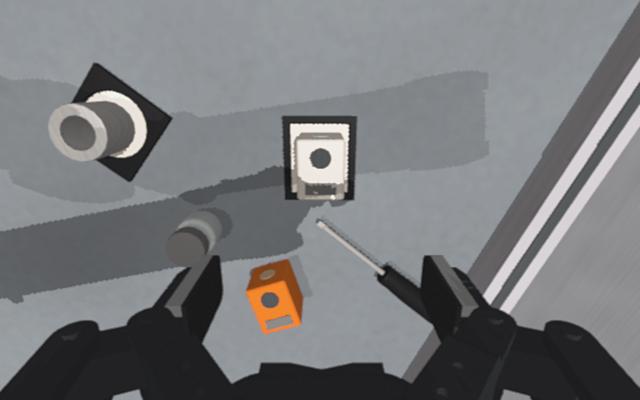

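The block is in its pocket, at (321,165). Now the profile.

>>> {"op": "servo_tool", "data": {
  "rows": "0.2 0 -0.2 0 0 0 1; 0.5 0 -0.4 0 0 0 1; 0.75 0 -0.65 0 0 0 1; 0.75 0 -0.65 0 0 0 1; 0.75 0 -0.65 0 0 0 1; 0.75 0 -0.65 0 0 0 1; 0.75 0 -0.65 0 0 0 1; 0.75 0 -0.65 0 0 0 1; 0.75 0 -0.65 0 0 0 1; 0.75 0 -0.65 0 0 0 1; 0.75 0 -0.65 0 0 0 1; 0.5 0 -0.4 0 0 0 1; 0.19 0 -0.07 0 0 0 1; 0 0 0 0 0.5 0 1; 0 0 0 0 1 0 1; 0 0 0 0 1 0 1; 0 0 0 0 1 0 1; 0 0 0 0 1 0 1; 0 0 0 0 1 0 1; 0 0 0 0 1 0 1"
}}

```text
time: 30.68
tcp_pos: [0.5255, -0.37, 0.2368]
tcp_rot: [-1.572, 0.001, -1.85]
wrist_force: [0.1, -0.3, 0.3]
finger_gap: 0.999
```

>>> {"op": "servo_tool", "data": {
  "rows": "0 0 0 0 1 0 1; 0 0 0 0 1 0 1; 0 0 0 0 1 0 1; 0 0 0 0 1 0 1; 0 0 0 0 1 0 1; 0 0 0 0 1 0 1; 0 0 0 0 1 0 1; 0 0 0 0 1 0 1; 0 0 0 0 1 0 1; 0 0 0 0 1 0 1; 0 0 0 0 1 0 1; 0 0 0 0 0.5 0 1; 0 0 0 0 0 0 1; 0 0 0 0 0 0 1"
}}

```text
time: 32.42
tcp_pos: [0.5254, -0.371, 0.2373]
tcp_rot: [-1.572, -0.001, -3.051]
wrist_force: [0.3, 0.2, 0.1]
finger_gap: 0.999
```

```bash
python3 - <<'E'
from h import *
snap('wrist','w13')
go(.525,-.372,.24,-175.3)
E
```

```text
t 32.48 tcp [ 0.5253 -0.3713  0.2375] yaw -174.8 tilt [-0.     0.001 -1.   ] gap 1.003 F [ 0.7  0.8 -0.3]
 tool shift units [ 0.01 -0.05  0.01]  ay units 0.08
```

View pics/w13.png

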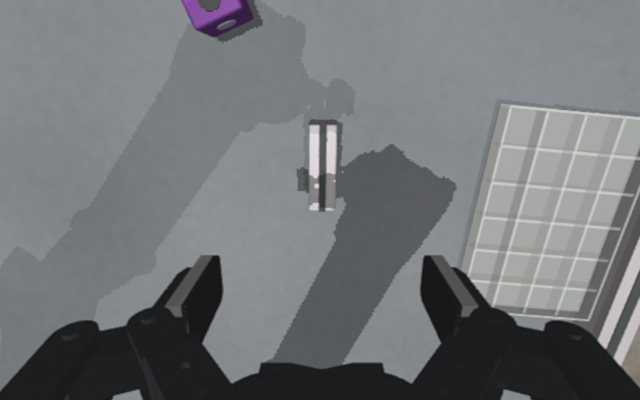

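The profile is centred at (322,167) and square to the jaws.

```bash
python3 - <<'E'
from h import *
c=load('w13'); a=ray(c,323,124.5,.052);b=ray(c,321.5,210.5,.052);print(a,b,np.linalg.norm(a-b),np.degrees(np.arctan2(*(a-b)[1::-1])))
m=(a+b)/2; go(m[0],m[1],.026,-175.3)
E
```

```text
[ 0.56777348 -0.36960941  0.052     ] [ 0.48416126 -0.37590453  0.052     ] 0.08384886607064367 4.305647175298259
t 32.48 tcp [ 0.5253 -0.3713  0.2375] yaw -174.8 tilt [-0.     0.001 -1.   ] gap 1.003 F [ 0.7  0.8 -0.3]
 tool shift units [-0.01  4.23  0.03]  ay units 0.08
```

>>> {"op": "servo_tool", "data": {
  "rows": "0 0.3 0.02 0 0.08 0 1; 0 0.7 0 0 0 0 1; 0 0.9 0 0 0 0 0.9; 0 0.9 0 0 0 0 0.8; 0 0.7 0 0 0 0 0.7; 0 0.45 0 0 0 0 0.6; 0 0.25 0 0 0 0 0.5; 0 0 0 0 0 0 0; 0 0 0 0 0 0 0; 0 0 0 0 0 0 0; 0 0 0 0 0 0 0; 0 0 0 0 0 0 0; 0 -0.1 0 0 0 0 0; 0 -0.4 0 0 0 0 0; 0 -0.8 0 0 0 0 0; 0 -0.8 0 0 0 0 0; 0 0 0 0 0 0 0; 0 0 0 0 0 0 0"
}}

```text
time: 34.72
tcp_pos: [0.5251, -0.3728, 0.1333]
tcp_rot: [-1.571, 0.0, -3.061]
wrist_force: [-0.8, 0.5, -3.2]
finger_gap: 0.299
```

```bash
python3 - <<'E'
from h import *
snap('wrist','w14')
go(.400,.310,.131,-159)
E
```

```text
t 34.77 tcp [ 0.5247 -0.3725  0.1324] yaw -175.4 tilt [-0.001  0.001 -1.   ] gap 0.299 F [-0.1 -1.6 -1.7]
 tool shift units [  1.39   0.04 -13.81]  ay units -2.73
```

View pics/w14.png

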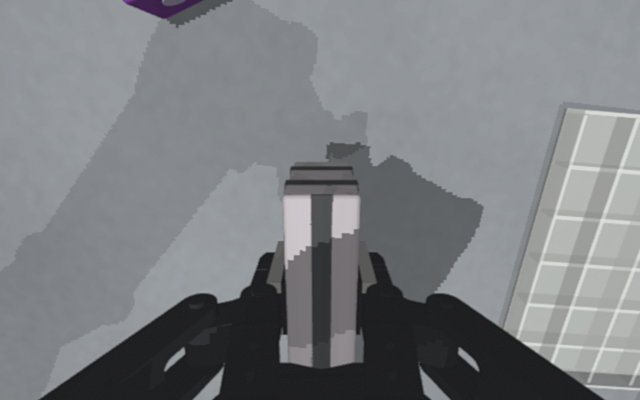

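>>> {"op": "servo_tool", "data": {
  "rows": "0 0 -0.2 0 0 0 0; 0 0 -0.5 0 0 0 0; 0.1 0 -0.8 0 0 0 0; 0.1 0 -0.8 0 0 0 0; 0.1 0 -0.8 0 0 0 0; 0.1 0 -0.8 0 0 0 0; 0.1 0 -0.8 0 0 0 0; 0.1 0 -0.8 0 0 0 0; 0.1 0 -0.8 0 0 0 0; 0.1 0 -0.8 0 0 0 0; 0.1 0 -0.8 0 0 0 0; 0.1 0 -0.8 0 0 0 0; 0.1 0 -0.8 0 0 0 0; 0.1 0 -0.8 0 0 0 0; 0.1 0 -0.8 0 0 0 0; 0.09 0 -0.8 0 0 0 0; 0 0 -0.8 0 0 0 0; 0 0 -0.7 0 0 0 0; 0 0 -0.3 0 0 0 0; 0 0 -0.11 0 0 0 0"
}}

```text
time: 37.28
tcp_pos: [0.4001, 0.3099, 0.1323]
tcp_rot: [-1.57, -0.001, -3.06]
wrist_force: [0.2, -1.0, -1.2]
finger_gap: 0.299
```

>>> {"op": "servo_tool", "data": {
  "rows": "0 0 0 0 -0.4 0 0; 0 0 0 0 -0.9 0 0; 0 0 0 0 -0.9 0 0; 0 0 0 0 -0.5 0 0; 0 0 0 0 0 0 0; 0 0 0 0 0 0 0"
}}

```text
time: 38.02
tcp_pos: [0.401, 0.3089, 0.1327]
tcp_rot: [-1.57, -0.0, -2.78]
wrist_force: [-0.2, 0.2, -1.9]
finger_gap: 0.297
```

```bash
python3 - <<'E'
from h import *
snap('wrist','w15')
go(.400,.310,.028,-159)
E
```

```text
t 38.08 tcp [0.401  0.3092 0.1328] yaw -159.3 tilt [ 0. -0. -1.] gap 0.299 F [ 0.6  0.3 -1.8]
 tool shift units [ 0.01  2.1  -0.02]  ay units -0.05
```

View pics/w15.png

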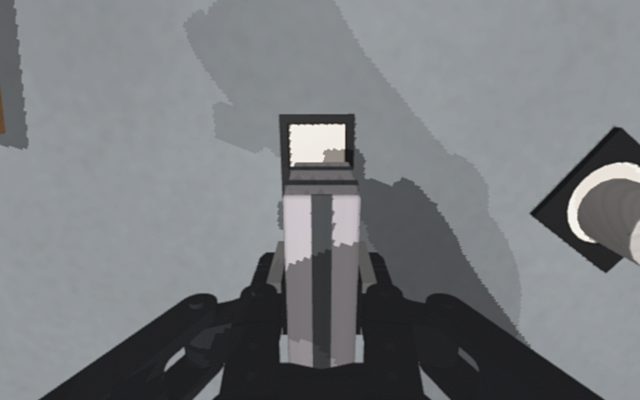

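The nest's far edge is at row 115, columns 279–354, and the held profile is centred at column 322.

```bash
python3 - <<'E'
from h import *
c=load('w15'); s=ctrl.state(); R=Ro.from_euler('xyz',s['tcp_rot']).as_matrix();p=s['tcp_pos']
for n,u,v,z in(('edge',316.5,114.5,.007),('edgelow L',280,180,.007),('nearL',279,114.5,.007),('nearR',354,114.5,.007),('prof near',322,193.5,p[2]+.026)): print(n,np.round(R.T@(ray(c,u,v,z)-p),4))
E
```

```text
edge [-0.056   0.1258 -0.0022]
edgelow L [-0.0061  0.1258 -0.0308]
nearL [-0.056   0.1258 -0.0297]
nearR [-0.056   0.1258  0.0254]
prof near [-0.0438 -0.026   0.0013]
```

>>> {"op": "servo_tool", "data": {
  "rows": "0.05 0.3 -0.05 0 0 0 0; 0 0.5 0 0 0 0 0; 0 0.5 0 0 0 0 0; 0 0.3 0 0 0 0 0; 0 0.2 0 0 0 0 0; 0 0.12 0 0 0 0 0; 0 0.09 0 0 0 0 0; 0 0.05 0 0 0 0 0; 0 0 0 0 0 0 0; 0 0 0 0 0 0 0.38; 0 0 0 0 0 0 0.48; 0 0 0 0 0 0 0.6; 0 -0.3 0 0 0 0 0.7; 0 -0.8 0 0 0 0 1; 0 -0.9 0 0 0 0 1; 0 -0.9 0 0 0 0 1; 0 -0.9 0 0 0 0 1; 0 -0.4 0 0 0 0 1; 0 0 0 0 0 0 1; 0 0 0 0 0 0 1"
}}

```text
time: 40.58
tcp_pos: [0.3971, 0.3108, 0.2393]
tcp_rot: [-1.57, -0.001, -2.779]
wrist_force: [-0.4, 0.5, 0.5]
finger_gap: 0.998
```

```bash
python3 - <<'E'
from h import *
snap('wrist','w16'); c=snap('scene','s16'); d=snap('side','d16')
a=cv2.resize(c['color'][105:255,180:460],(800,428),interpolation=cv2.INTER_CUBIC)
b=cv2.resize(d['color'][140:240,200:440],(800,333),interpolation=cv2.INTER_CUBIC)
cv2.imwrite('pics/c16.png',a[:,:,::-1]);cv2.imwrite('pics/e16.png',b[:,:,::-1]); go(.4,.31,.24)
E
```

```text
t 40.73 tcp [0.397  0.3108 0.2387] yaw -159.2 tilt [-0.002 -0.001 -1.   ] gap 1.005 F [0.6 0.1 0.3]
 tool shift units [-0.05 -0.03  0.04]  ay units None
```

View pics/w16.png

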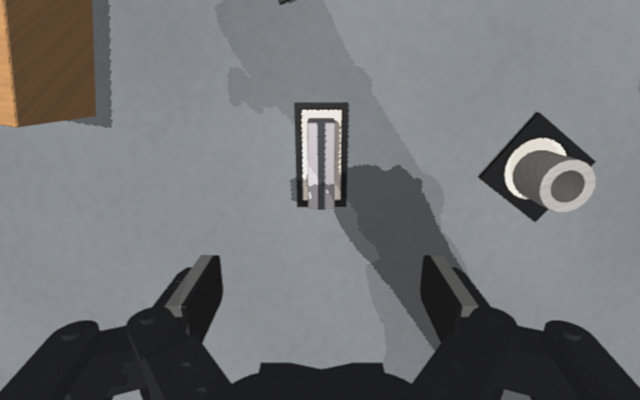

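View pics/c16.png

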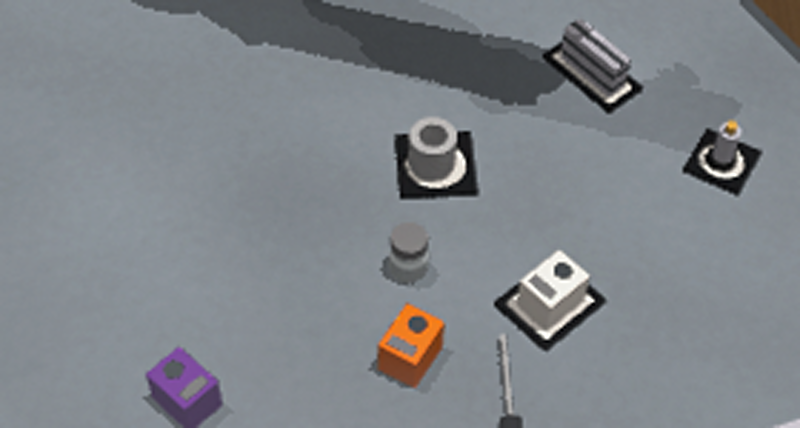

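View pics/e16.png

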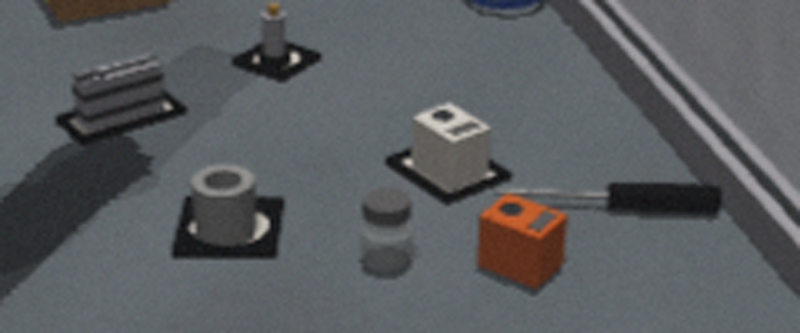

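All four parts look seated, and the jar, driver and look-alikes appear untouched. I'll run one numeric check of offsets, and of top heights across two views.

```bash
python3 - <<'E'
from h import *
w=load('w16'); S=load('s16'); D=load('d16')
print('profile',ray(w,321.5,123,.054),ray(w,321.5,209,.054)); 
g=w['color'].astype(int); pl=((g.max(2)<70)|(g.min(2)>120)&(g[:,:,0]-g[:,:,2]>1)).astype(np.uint8)*1
print('profnest far edge mid',ray(w,322,102.5,.007),'near',ray(w,323.5,206.5,.007))
w8=load('w8'); print('cup top',ray(w8,321.5,172.5,.066),'nest c',(ray(w8,281.5,146,.007)+ray(w8,362,168,.007))/2)
w12=load('w12'); print('block',(ray(w12,295,140,.054)+ray(w12,346,198,.054))/2,'nest',(ray(w12,282,116,.007)+ray(w12,354.5,200,.007))/2)
# triangulate tops
def tri(a,pa,b,pb):
    A=[];
    for c,(u,v) in((a,pa),(b,pb)):
        T=c['cam_to_world'];d=T[:3,:3]@[(u-c['cx'])/c['fx'],(v-c['cy'])/c['fy'],1];d/=np.linalg.norm(d);A.append((T[:3,3],d))
    M=sum(np.eye(3)-np.outer(d,d) for o,d in A);q=sum((np.eye(3)-np.outer(d,d))@o for o,d in A);return np.linalg.solve(M,q)
sc=lambda x,y:(180+x*280/800,105+y*150/428); sd=lambda x,y:(200+x*240/800,140+y*100/333)
for n,a,b in(('bush',(433,134),(224,181)),('cup',(731,127),(272,8)),('block window',(563,271),(445,115))): print(n,tri(S,sc(*a),D,sd(*b)))
# change in jar / driver region scene
a=load('scene0')['color'].astype(int);b=S['color'].astype(int)
for n,(x0,x1,y0,y1) in {'jar':(308,338,180,206),'driver':(350,370,218,288)}.items(): print(n,np.abs(a-b)[y0:y1,x0:x1].max(2).mean())
E
```

```text
profile [0.43810783 0.32480767 0.054     ] [0.35995233 0.2950521  0.054     ]
profnest far edge mid [0.45295525 0.32977951 0.007     ] near [0.3472195  0.28765596 0.007     ]
cup top [0.57013238 0.39757703 0.066     ] nest c [0.57290875 0.39742603 0.007     ]
block [0.68601107 0.13720959 0.054     ] nest [0.6846692  0.13629991 0.007     ]
bush [0.46627639 0.08196841 0.05152324]
cup [0.56931123 0.3977481  0.06053463]
block window [0.68251684 0.14701969 0.0531994 ]
jar 1.341025641025641
driver 2.1278571428571427
```

```bash
python3 -c "
from h import *
print(ctrl.finish_job())"
```

```text
the job is handed in; nothing more can be done
None
```

I placed all four parts, in the order bush, suction-cup head, white sensor block, profile, each lowered onto its pocket floor before release. I handed the job in at about 41 s; it reports no verdict.

- **Centring:** the last pictures put each part's centre within about 3 mm of its pocket's centre. I measured each one just after release.
- **Seating:** all four look upright in the pictures. Two-view top heights were 52 mm for the bush, 61 mm for the cup and 53 mm for the block. If seated, these should be 54, 66 and 54 mm. The cup disagrees by 5 mm and the bush by about 2 mm. I put this down to reading coarse pixels, because a part not seated would read high, not low. I did not measure the profile's height this way.
- **Bystanders:** the jar and screwdriver image regions are practically unchanged from the start. The orange and purple boxes were not touched.
- **Robot:** the gripper ended open, about 0.24 m up and clear of everything.

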